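Stack two pencil tins on the narrow stand

ROBOT

A 6-joint arm with a two-finger parallel gripper is mounted at the origin on the work surface. World frame = base frame: x ahead of the robot, y to its left, z up, the work surface at z = 0. Lengths are in m, angles in rad, forces in N, time in s.
With the tool pointing down it reaches from about 0.325 to 0.75 m from the base axis. Payload 7.6 kg.
Tool frame: the origin (TCP) lies between the finger pads; the fingertips stand 14 mm ahead of it and the grasp point (between the pads) lies 5 mm behind it; z points along the fingers, y is the line along which they close (so a half turn about z gives the same grasp; the last joint's range is limited). The gripper opens to 85 mm and grips with 20 to 120 N. Pads are 22 mm wide; open, the fingers measure 114 mm over their backs; the gripper's body (76 mm by 85 mm) begins 54 mm behind the grasp point. The pads swing forward as they close: fully open they stand 13 mm farther back than shut.
Start: joints at [-1.31, 0.052, 1.401, -0, 1.689, -0.07], TCP at [0.171, -0.497, 0.245] pointing down, gripper open.
Joint ranges: [-2.9, 2.9], [-0.91, 2.17], [0.12, 2.37], [-1.06, 4.2], [0.26, 2.73], [-2.93, 2.93]. Speed limits (rad/s): [2.57, 2.57, 3.01, 3.14, 3.14, 3.14].

INTERFACE

Orientations are given as a unit quaternion [w, x, y, z].
In Python, from station import r gives the robot as it stands.
- The arm moves only by the tool carry_out, never from a script. Its argument "targets" is a list of rows, each an object with "slide": the shift along the tool's x, y, z in cm, a list of three; "twist": the turn about the tool's z in degrees; "jaw": the opening in per cent of the stroke, from 0 (shut) to 100 (fully open). In form: [{"slide": [x, y, z], "twist": twist, "jaw": jaw}, ...]. A call has 1 to 5 rows; each row shifts and turns the commanded pose from where the row before left it, along the tool's axes as they then stand; what a row does not reach is not made up. A row lasts 1/8 s, in which the tool goes at most 62.5 mm and 10.7 degrees, less where a joint would pass 70% of its speed; a pose out of reach is approached as far as the arm can. A call is refused whole if a number of a shift passes 6.25 or a number of a turn 10.7, either way. A call with a gripper value outside its range is refused whole. The fingers move at their own pace and stop on an object; the grip force is fixed at half the most. Time passes only in rows, so rows that do not move let the fingers close. It gives the time, the measured TCP pose, the force, the opening and the grip force at its end, in the units of the state.
- r.state(): the state, without advancing time (a new reading comes with each control period).
- r.read_camera(name): name is "side" or "top"; returns a dict with "frame" (420x560x3 uint8, red, green, blue), "fov_y" (degrees; the focal length in pixels is half the picture's height over the tangent of half this angle, whatever the lens; pixels are square), "cx", "cy" (the principal point, pixels), "origin" and "orientation" of the camera in the world. Camera axes: x right, y up, looking along -z (the intrinsics and any distortion apply to the point x, -y, -z); pixel columns grow to the right and rows downward; lengths in m; the calibration is good to about 2 mm. A picture is of the moment at which its call begins. There is no depth.
- r.sign_off(): hands the job in; it is judged then, once.
Trained networks look in a picture, given as the dict that the camera call returned (one of the last four; its "shot" number tells which), for a name from the list of things; names that differ only in an ending like _2 or _b are one class to them, and where a whole thing is asked for, a point or a joint stands for the part that bears it (a point fixed in the world has none). Each returns a list of dicts, best first, with "confidence" (0 to 1); they miss things now and then, are a little off and sometimes report something else, mostly with a low value. They report only what shows in the picture. A call takes as long as a camera call.
- r.recognise(picture, target): "point" ([row, column] in pixels, amid what is visible of it).
- r.tip_of(picture, target): "point" ([row, column] in pixels: a listed point, or the origin of a listed thing).
The state is a dict: "time_s": time; "q": joint angles; "joint_vel": joint speeds; "joint_torque": joint torques, N m; "tool_pos": TCP position; "ee_rot": TCP orientation; "contact_force": force on the tool from outside, world axes, zero at the start; "moment": the same for the moment, N m; "opening": finger opening in m; "grasp_force": force on a finger pad.
Only numpy, scipy, OpenCV 4.12 (cv2) and the standard library are available. Lean on these libraries where they do the work, as an engineer would, in place of code of your own. Each camera call takes 0.05 s, during which the arm holds its last target. There are 200 camera calls.

TASK

Clear the pencil tins off the studio bench by stacking them on the narrow wooden stand: the long tin that lies on the white board goes flat along the stand's rail, and the short tin from the wooden rack goes flat and squarely on top of it. The short tin stands on edge in the rack, so lay it down flat on the bench or board, let go of it, and take it again by its long sides before stacking it. Do not let either tin drop, and leave the lino block, the jar and the ink bottle where they are.

Things in the scene. Friction and masses are not known exactly. Their poses are not given: they have to be found in the camera images.
- long_tin: closed bare-metal pencil tin, 66 x 180 x 30 mm, 0.3 to 0.5 kg, at the start lying flat on the 3 mm thick white board in the middle of the bench. Origin at its centre; x across its 66 mm width, y along its 180 mm length, z up through its 30 mm thickness
- short_tin: closed bare-metal pencil tin, 66 x 150 x 24 mm, 0.2 to 0.4 kg, at the start standing on a long edge in one of the rack's two outer slots, 66 mm high, its underside 8 mm above the bench. Origin at its centre; x (level at the start) through its 24 mm thickness, y along its 150 mm length, z (up at the start) along its 66 mm width. It may be stacked with either face up and either end first
- rack: fixed low wooden rack, 150 mm (its x) by 110 mm (its y), origin at the centre of its underside: an 8 mm base with four ribs 15 mm wide that rise to 28 mm above the bench, leaving three slots 28 mm wide that run along its y, centred at x = -43, 0 and +43 mm. One outer slot holds the short tin, the other the lino block; the middle one is empty
- stand_top (a point): middle of the top of the fixed wooden stand, 110 mm above the bench. The top is a level rail 36 mm wide (x of this point) and 150 mm long (y of this point), 12 mm thick, on an 18 mm thick web above a foot 100 x 150 x 14 mm. Rack and stand are to the left and right of the board, either way round
- lino_block: bystander: wooden printing block with a dark lino face, 130 mm long (its y), 60 mm high (z), 22 mm thick (x), standing on edge in the rack's other outer slot; origin at its centre
- jar: bystander: closed amber glass jar, 66 mm wide and 85 mm high, near one far corner of the white board; origin at the centre of its underside
- ink_bottle: bystander: black ink bottle, 44 mm wide and 75 mm high, near one far corner of the white board; origin at the centre of its underside

How it is judged:
On the way:
1. the short tin lies flat on the bench or the white board, at rest, with the fingers off it (angle between the x axis of short_tin and the z axis of stand_top, either way round below 0.1 rad and height (world z) of short_tin below 0.022 m and linear speed of short_tin below 0.02 m/s and contact force between the fingers and short_tin below 0.1 N), for 0.2 s.
At the end, for the whole second after the job is handed in: Long tin flat on the rail, centred within 8 mm across and 10 mm along it, parallel within 5 degrees. Short tin flat on the long tin, either face up, centred on it within 8 mm across and 10 mm lengthwise, parallel within 5 degrees. Both rest directly on what is below, still (x of long_tin in the frame of stand_top between -0.008 and 0.008 m and y of long_tin in the frame of stand_top between -0.01 and 0.01 m and z of long_tin in the frame of stand_top between 0.011 and 0.019 m and angle between the y axis of long_tin and the y axis of stand_top, either way round below 0.1 rad and angle between the z axis of long_tin and the z axis of stand_top, either way round below 0.06 rad and x of short_tin in the frame of long_tin between -0.008 and 0.008 m and y of short_tin in the frame of long_tin between -0.01 and 0.01 m and height (world z) of short_tin between 0.147 and 0.157 m and angle between the y axis of short_tin and the y axis of long_tin, either way round below 0.1 rad and angle between the x axis of short_tin and the z axis of long_tin, either way round below 0.06 rad and linear speed of each of long_tin, short_tin below 0.02 m/s); the robot touches nothing.
It fails at once if a tin falls freely: faster than 0.8 m/s (about a 30 mm drop) while the fingers do not hold it ((linear speed of long_tin above 0.8 m/s and contact force between the fingers and long_tin below 0.1 N) or (linear speed of short_tin above 0.8 m/s and contact force between the fingers and short_tin below 0.1 N)).
It fails at once if the lino block, the jar or the ink bottle is moved more than 25 mm or tipped over (distance of any of lino_block, jar, ink_bottle from where it was at the start of the episode above 0.025 m or angle between any of lino_block, jar, ink_bottle's own z axis and vertical above 0.5 rad).
It also fails if it takes over 69 s, if anything falls off the work surface, if the arm or the gripper's body presses on something with over 40 N, if the wrist force passes 120 N, or if a joint passes its speed limit or range.

## Working session

There is one attempt and no reset: what is moved stays moved. The work goes in short steps, Python scripts to look and compute and a tool call to move; the robot and the scene stay as the last step left them, time stands still between calls to the robot, and variables do not carry over. Pictures are saved under pics/ and viewed, at most 10 in all, crops included, and the job is handed in when it is done.

Besides the shell and the picture viewer there is one more tool, called as name(argument=value, ...), one argument or row to a line, values as JSON. carry_out: Moves the arm, as the interface text tells. Its arguments: {"type":"object","properties":{"targets":{"type":"array","items":{"type":"object","properties":{"slide":{"type":"array","items":{"type":"number"}},"twist":{"type":"number"},"jaw":{"type":"number"}}}}},"required":["targets"]}

```bash
ls; mkdir -p pics; python3 - <<'E'
from station import r
import cv2,numpy as np
s=r.state();print({k:np.round(v,3).tolist() for k,v in s.items()})
for n in("top","side"):
    p=r.read_camera(n);cv2.imwrite(f"pics/{n}0.png",p["frame"][:,:,::-1]);print({k:v for k,v in p.items() if k!="frame"})
    for t in("long_tin","short_tin","rack","stand_top","lino_block","jar","ink_bottle"):
        print(t,[(np.round(d["point"]).tolist(),round(d["confidence"],2)) for d in r.tip_of(p,t)[:2]])
E
```

```text
pics
{'time_s': 0.0, 'q': [-1.31, 0.053, 1.402, 0.0, 1.689, -0.07], 'joint_vel': [-0.0, 0.0, 0.0, 0.001, -0.001, -0.001], 'joint_torque': [-0.0, -38.166, -36.019, -0.0, 0.006, 0.0], 'tool_pos': [0.17, -0.496, 0.244], 'ee_rot': [-0.001, 0.986, 0.165, -0.0], 'contact_force': [0.123, 0.411, 0.523], 'moment': [0.005, 0.011, 0.042], 'grasp_force': 0.0, 'opening': 0.086}
{'fov_y': 51.63403298216866, 'cx': 277.9408653694495, 'cy': 206.63873394098823, 'origin': array([ 0.51258966, -0.01435927,  1.02574345]), 'orientation': array([-0.70331683, -0.0093108 ,  0.02139   ,  0.71049364]), 'shot': 1}
long_tin [([184.0, 253.0], 0.6)]
short_tin [([251.0, 131.0], 0.78)]
rack [([232.0, 139.0], 0.67)]
stand_top [([229.0, 394.0], 0.95)]
lino_block [([252.0, 134.0], 0.72), ([228.0, 396.0], 0.67)]
jar [([157.0, 356.0], 0.59)]
ink_bottle [([151.0, 178.0], 0.82), ([231.0, 396.0], 0.41)]
{'fov_y': 47.99949571893893, 'cx': 278.72100743241083, 'cy': 203.47261558026926, 'origin': array([0.49172119, 0.71976682, 0.7205922 ]), 'orientation': array([-0.04789357, -0.02742007,  0.4137912 ,  0.90869752]), 'shot': 2}
long_tin [([239.0, 261.0], 0.98)]
short_tin [([353.0, 328.0], 0.73)]
rack [([360.0, 302.0], 0.82)]
stand_top [([125.0, 320.0], 0.79)]
lino_block []
jar [([176.0, 245.0], 0.83)]
ink_bottle [([306.0, 201.0], 0.8)]
```

View pics/top0.png

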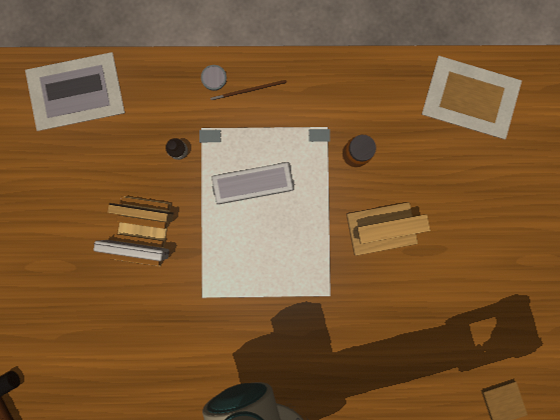

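View pics/side0.png

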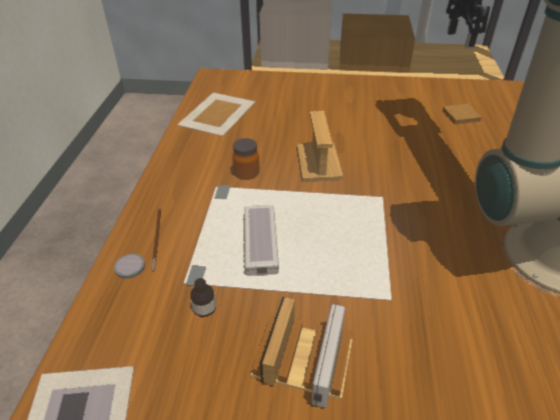

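```bash
cat > h.py <<'E'
import numpy as np,cv2
from scipy.spatial.transform import Rotation as R
def cal(p):
    f=p["frame"].shape[0]/2/np.tan(np.radians(p["fov_y"])/2)
    q=np.array(p["orientation"]);return f,p["cx"],p["cy"],np.array(p["origin"]),R.from_quat(q[[1,2,3,0]]).as_matrix()
def proj(p,X):
    f,cx,cy,o,M=cal(p);c=(np.atleast_2d(X)-o)@M;return np.c_[cy-f*c[:,1]/-c[:,2],cx+f*c[:,0]/-c[:,2]]
def ray(p,rc):
    f,cx,cy,o,M=cal(p);d=M@np.array([(rc[1]-cx)/f,-(rc[0]-cy)/f,-1]);return o,d
def onz(p,rc,z):
    o,d=ray(p,rc);return o+d*(z-o[2])/d[2]
def tri(p1,a,p2,b):
    o1,d1=ray(p1,a);o2,d2=ray(p2,b);s=np.linalg.lstsq(np.c_[d1,-d2],o2-o1,rcond=None)[0]
    A=o1+s[0]*d1;B=o2+s[1]*d2;return (A+B)/2,np.linalg.norm(A-B)
E
cat > a.py <<'E'
from station import r
from h import *
T=r.read_camera("top");S=r.read_camera("side")
print("tcp",proj(T,r.state()["tool_pos"]),proj(S,r.state()["tool_pos"]))
for t in("long_tin","short_tin","rack","stand_top","jar","ink_bottle"):
    a=r.tip_of(T,t);b=r.tip_of(S,t)
    if a and b:
        x,e=tri(T,a[0]["point"],S,b[0]["point"]);print(t,x.round(4),e.round(4))
E
python3 a.py
python3 - <<'E'
import cv2
i=cv2.imread("pics/top0.png")
a=i[160:280,80:200];b=i[150:215,200:305];c=i[190:265,335:445]
z=lambda x,s:cv2.resize(x,None,fx=s,fy=s,interpolation=cv2.INTER_CUBIC)
import numpy as np
o=np.zeros((600,800,3),'uint8')
A=z(a,4);o[:480,:480]=A[:480,:480]
o2=np.zeros((600,800,3),'uint8')
B=z(b,3);C=z(c,2.9)
o[0:195,482:797]=B
o[200:200+C.shape[0],480:480+C.shape[1]]=C[:, :320]
cv2.imwrite("pics/c0.png",o)
E
```

```text
tcp [[414.91246511 543.28315936]] [[ 39.63772934 459.37683142]]
short_tin [0.463  0.3032 0.0423] 0.0025
rack [0.502  0.2894 0.0024] 0.0127
stand_top [ 0.5058 -0.2827  0.0981] 0.0099
jar [ 0.6846 -0.2187 -0.0093] 0.0216
```

View pics/c0.png

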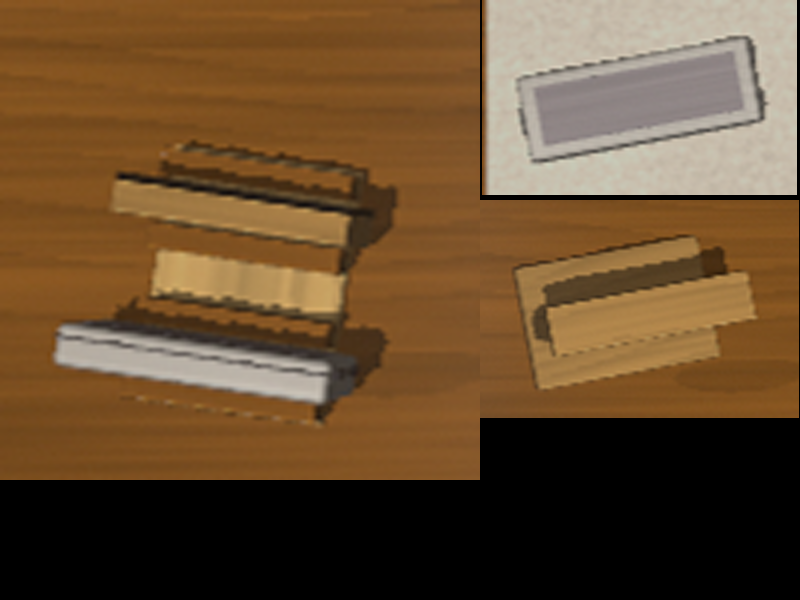

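```bash
cat > fit.py <<'E'
from h import *
from scipy.optimize import least_squares
def fit(p,pts,w,l,z,x0):
    # pts in (col,row), order: (+y,+x... ) matched by nearest corner; w across, l along
    pts=np.array(pts)[:,::-1]
    def X(v):
        c,s=np.cos(v[2]),np.sin(v[2]);k=v[3] if len(v)>3 else 1
        q=np.array([[1,1],[1,-1],[-1,-1],[-1,1]])*[w/2*k,l/2*k]
        return np.c_[q@np.array([[c,s],[-s,c]])+v[:2],np.full(4,z)]
    o=least_squares(lambda v:(proj(p,X(v))-pts).ravel(),x0);return o.x,np.abs(o.fun).max(),(proj(p,X(o.x))-pts)
E
cat > b.py <<'E'
from station import r
from fit import *
T=r.read_camera("top")
L=[(212,176.3),(289,162.3),(293.7,189.3),(217,203.3)]
St=[(359.1,227.2),(428.1,214.8),(430.2,230.3),(360.9,243.4)]
Sh=[(95.5,241.2),(162,249.5),(162.5,260.7),(93.8,250.5)]
for n,p,w,l,z,x0 in(("long",L,.066,.18,.033,[.56,.03,0]),("stand",St,.036,.15,.11,[.5,-.28,0]),("short",Sh,.024,.15,.074,[.46,.3,0])):
  for k in([],[1]):
    v,e,res=fit(T,p,w,l,z,x0+k);print(n,v.round(4),e.round(2))
E
python3 b.py
```

```text
long [0.611  0.025  0.1717] 0.68
long [0.611  0.0251 0.1717 0.9897] 0.55
stand [ 0.5027 -0.2768  0.1667] 0.73
stand [ 0.5027 -0.2768  0.1667  0.9952] 0.76
short [ 0.4617  0.2949 -0.1455] 1.59
short [ 0.4617  0.2949 -0.1453  0.9833] 1.09
```

```bash
cat > ov.py <<'E'
from h import *
def box(p,im,x,y,yaw,w,l,z0,z1,s,off):
    c,sn=np.cos(yaw),np.sin(yaw);q=np.array([[1,1],[1,-1],[-1,-1],[-1,1]])*[w/2,l/2]
    q=q@np.array([[c,sn],[-sn,c]])+[x,y]
    for z,col in((z0,(0,255,0)),(z1,(0,0,255))):
        rc=proj(p,np.c_[q,np.full(4,z)]);uv=((rc[:,::-1]+.5-off)*s*16).astype(int)
        cv2.polylines(im,[uv.reshape(-1,1,2)],True,col,1,shift=4)
def crop(p,c0,r0,w,h,s,boxes):
    im=cv2.resize(np.ascontiguousarray(p["frame"][r0:r0+h,c0:c0+w,::-1]),None,fx=s,fy=s,interpolation=cv2.INTER_CUBIC)
    for b in boxes: box(p,im,*b,s,np.array([c0,r0]))
    return im
E
python3 - <<'E'
from station import r
from ov import *
T=r.read_camera("top");S=r.read_camera("side")
B=[(.611,.025,.1717,.066,.18,.003,.033),(.5027,-.2768,.1667,.036,.15,.098,.11),(.4617,.2949,-.1455,.024,.15,.008,.074)]
o=np.zeros((600,800,3),'uint8')
def put(im,x,y):o[y:y+im.shape[0],x:x+im.shape[1]]=im[:600-y,:800-x]
put(crop(T,80,230,110,45,3.6,B),0,0);put(crop(T,200,150,105,60,3.6,B),400,0)
put(crop(T,340,195,105,60,3.6,B),0,220)
put(crop(S,235,195,55,90,3.6,B),400,220)
put(crop(S,290,100,60,80,3.6,B),0,440) ;put(crop(S,300,295,60,115,3.2,B),600,220)
cv2.imwrite("pics/ov0.png",o)
E
```

```text
(no output)
```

View pics/ov0.png

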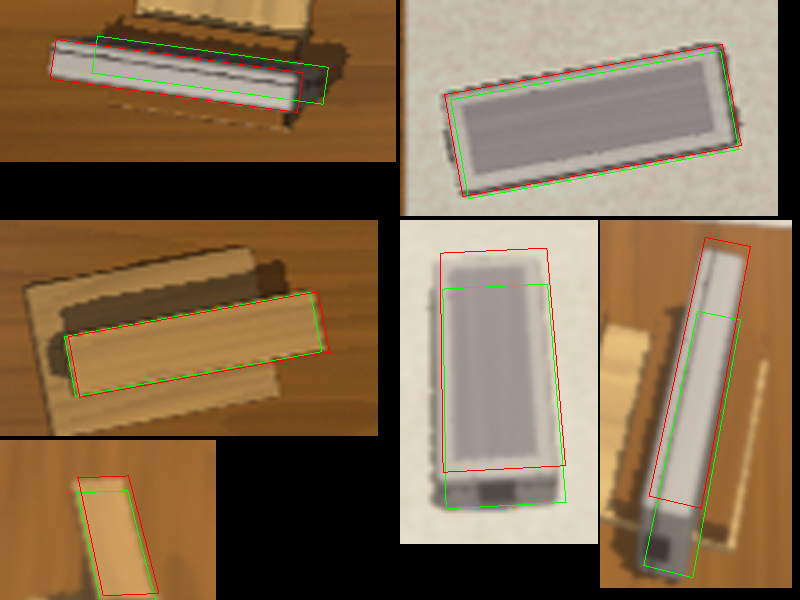

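```bash
cat > plan.py <<'E'
import sys
from station import r
from h import *
def pose():
    s=r.state();q=s["ee_rot"];M=R.from_quat([q[1],q[2],q[3],q[0]]).as_matrix()
    return np.array(s["tool_pos"]),np.arctan2(M[1,0],M[0,0]),s
def plan(x,y,z,phi,n=None):
    """rows (cm, deg) to bring the TCP to x,y,z with tool x at yaw phi (rad)"""
    p,f,s=pose();d=np.array([x,y,z])-p;df=(phi-f+np.pi/2)%np.pi-np.pi/2
    n=n or int(max(np.ceil(np.linalg.norm(d)/.058),np.ceil(abs(np.degrees(df))/10.3),1))
    for i in range(n):
        a=f+df*i/n;c,sn=np.cos(a),np.sin(a);w=d/n
        print([round(100*(c*w[0]+sn*w[1]),2),round(100*(sn*w[0]-c*w[1]),2),round(-100*w[2],2)],round(-np.degrees(df)/n,2))
    print("from",p.round(4),round(f,4),"open",round(s["opening"],4),"t",round(s["time_s"],2),"F",np.round(s["contact_force"],1))
if __name__=="__main__":
    a=[float(v) for v in sys.argv[1:]];plan(*a[:4],n=int(a[4]) if len(a)>4 else None)
E
python3 plan.py .613 .027 .15 1.742 13
```

```text
[np.float64(4.53), np.float64(-2.7), np.float64(0.73)] -6.22
[np.float64(4.79), np.float64(-2.2), np.float64(0.73)] -6.22
[np.float64(5.0), np.float64(-1.67), np.float64(0.73)] -6.22
[np.float64(5.15), np.float64(-1.11), np.float64(0.73)] -6.22
[np.float64(5.24), np.float64(-0.55), np.float64(0.73)] -6.22
[np.float64(5.27), np.float64(0.02), np.float64(0.73)] -6.22
[np.float64(5.24), np.float64(0.59), np.float64(0.73)] -6.22
[np.float64(5.14), np.float64(1.16), np.float64(0.73)] -6.22
[np.float64(4.99), np.float64(1.71), np.float64(0.73)] -6.22
[np.float64(4.77), np.float64(2.24), np.float64(0.73)] -6.22
[np.float64(4.5), np.float64(2.74), np.float64(0.73)] -6.22
[np.float64(4.18), np.float64(3.22), np.float64(0.73)] -6.22
[np.float64(3.81), np.float64(3.65), np.float64(0.73)] -6.22
from [ 0.1705 -0.4966  0.2453] 0.3307 open 0.0854 t 1.65 F [-0.1  0.1 -0.8]
```

carry_out(
  targets=[
    {"slide": [4.5,-2.7,0.7],"twist": -6.2,"jaw": 100},
    {"slide": [4.8,-2.2,0.7],"twist": -6.2,"jaw": 100},
    {"slide": [5.0,-1.7,0.7],"twist": -6.2,"jaw": 100},
    {"slide": [5.2,-1.1,0.7],"twist": -6.2,"jaw": 100},
    {"slide": [5.2,-0.6,0.7],"twist": -6.2,"jaw": 100},
  ],
)

```text
time_s: 2.28
tool_pos: [0.3411, -0.2934, 0.2103]
ee_rot: [0.0, 0.906, 0.424, 0.0]
contact_force: [0.7, -1.0, -0.4]
opening: 0.085
grasp_force: 0.0
```

carry_out(
  targets=[
    {"slide": [5.3,0,0.7],"twist": -6.2,"jaw": 100},
    {"slide": [5.2,0.6,0.7],"twist": -6.2,"jaw": 100},
    {"slide": [5.1,1.2,0.7],"twist": -6.2,"jaw": 100},
    {"slide": [5.0,1.7,0.7],"twist": -6.2,"jaw": 100},
    {"slide": [4.8,2.2,0.7],"twist": -6.2,"jaw": 100},
  ],
)

```text
time_s: 2.9
tool_pos: [0.5115, -0.0925, 0.1752]
ee_rot: [0.0, 0.759, 0.651, 0.0]
contact_force: [-1.9, -0.2, 0.0]
opening: 0.0851
grasp_force: 0.0
```

carry_out(
  targets=[
    {"slide": [4.5,2.7,0.7],"twist": -6.2,"jaw": 100},
    {"slide": [4.2,3.2,0.7],"twist": -6.2,"jaw": 100},
    {"slide": [3.8,3.6,0.7],"twist": -6.2,"jaw": 100},
    {"slide": [0,0,0],"twist": 0,"jaw": 100},
  ],
)

```text
time_s: 3.4
tool_pos: [0.6126, 0.0295, 0.1522]
ee_rot: [-0.001, 0.644, 0.765, -0.001]
contact_force: [0.3, -0.7, -1.1]
opening: 0.0854
grasp_force: 0.0
```

```bash
sed -i 's/print(\[round/print([float(v) for v in np.round([/;' plan.py; sed -n 14,16p plan.py; python3 - <<'E'
import re
s=open("plan.py").read()
i=s.index("        print(");j=s.index('    print("from"')
s=s[:i]+"        print(np.round([100*(c*w[0]+sn*w[1]),100*(sn*w[0]-c*w[1]),-100*w[2]],2),np.round(-np.degrees(df)/n,2))\n"+s[j:]
open("plan.py","w").write(s)
E
python3 plan.py .613 .027 .05 1.742 2
```

```text
print("from",p.round(4),round(f,4),"open",round(s["opening"],4),"t",round(s["time_s"],2),"F",np.round(s["contact_force"],1))
if __name__=="__main__":
    a=[float(v) for v in sys.argv[1:]];plan(*a[:4],n=int(a[4]) if len(a)>4 else None)
[-0.12 -0.    5.11] 0.01
[-0.12 -0.    5.11] 0.01
from [0.6126 0.0295 0.1522] 1.7423 open 0.0854 t 3.4 F [ 0.3 -0.7 -1.1]
```

carry_out(
  targets=[
    {"slide": [-0.2,0,4.8],"twist": 0,"jaw": 100},
    {"slide": [0,0,4.5],"twist": 0,"jaw": 100},
    {"slide": [0,0,0],"twist": 0,"jaw": 100},
  ],
)

```text
time_s: 3.78
tool_pos: [0.6096, 0.024, 0.0575]
ee_rot: [-0.003, 0.646, 0.763, -0.003]
contact_force: [1.0, -0.5, -0.1]
opening: 0.0858
grasp_force: 0.0
```

```bash
python3 - <<'E'
from station import r
from ov import *
S=r.read_camera("side");T=r.read_camera("top")
o=np.zeros((600,800,3),'uint8')
B=[(.613,.027,.1717,.066,.18,.003,.033)]
print(r.state()["tool_pos"])
a=crop(S,210,130,110,150,4,[]);b=crop(T,190,130,90,90,4,[])
o[:,:440]=a[:600];o[:360,440:800]=b
cv2.imwrite("pics/l1.png",o)
E
```

```text
[0.61289657 0.02411931 0.06308909]
```

View pics/l1.png

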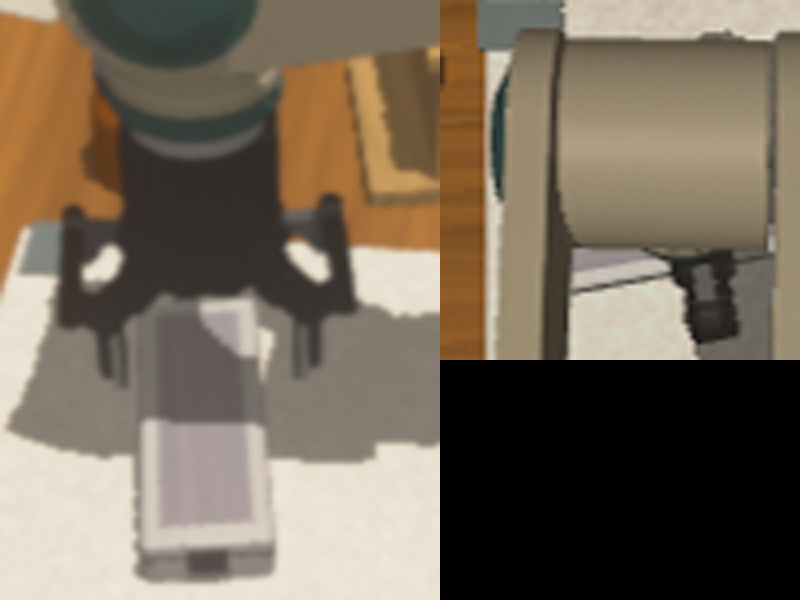

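carry_out(
  targets=[
    {"slide": [0,0.3,1.9],"twist": 0,"jaw": 100},
    {"slide": [0,0,1.8],"twist": 0,"jaw": 100},
    {"slide": [0,0,0],"twist": 0,"jaw": 100},
  ],
)

```text
time_s: 4.25
tool_pos: [0.614, 0.0252, 0.0219]
ee_rot: [-0.002, 0.646, 0.764, -0.001]
contact_force: [-0.3, 1.9, -0.3]
opening: 0.0856
grasp_force: 0.0
```

```bash
python3 plan.py .613 .027 .022 1.742 1;python3 plan.py .613 .027 .022 1.742 1
```

```text
[ 0.2  -0.06 -0.01] -0.26
from [0.614  0.0252 0.0219] 1.7375 open 0.0856 t 4.25 F [-0.3  1.9 -0.3]
[ 0.2  -0.06 -0.01] -0.26
from [0.614  0.0252 0.0219] 1.7375 open 0.0856 t 4.25 F [-0.3  1.9 -0.3]
```

carry_out(
  targets=[
    {"slide": [0,0,0],"twist": 0,"jaw": 40},
    {"slide": [0,0,0],"twist": 0,"jaw": 40},
    {"slide": [0,0,0],"twist": 0,"jaw": 40},
    {"slide": [0,0,0],"twist": 0,"jaw": 40},
    {"slide": [0,0,0],"twist": 0,"jaw": 40},
  ],
)

```text
time_s: 4.88
tool_pos: [0.6159, 0.0251, 0.0252]
ee_rot: [0.001, 0.646, 0.764, 0.0]
contact_force: [0.6, -0.3, 4.9]
opening: 0.0646
grasp_force: 71.4
```

carry_out(
  targets=[
    {"slide": [0,0,-2],"twist": 0,"jaw": 40},
    {"slide": [0,0,-4],"twist": 0,"jaw": 40},
    {"slide": [0,0,-5],"twist": 0,"jaw": 40},
    {"slide": [0,0,-5],"twist": 0,"jaw": 40},
    {"slide": [0,0,-1],"twist": 0,"jaw": 40},
  ],
)

```text
time_s: 5.5
tool_pos: [0.6164, 0.0251, 0.1986]
ee_rot: [0.003, 0.646, 0.764, 0.002]
contact_force: [0.2, -0.5, -4.7]
opening: 0.0643
grasp_force: 70.3
```

```bash
python3 plan.py .505 -.279 .19 1.737 8; python3 - <<'E'
from station import r
from h import *
print(r.state()["grasp_force"])
E
```

```text
[-3.52 -2.    0.11] 0.0
[-3.52 -2.    0.11] 0.0
[-3.52 -2.    0.11] 0.0
[-3.52 -2.    0.11] 0.0
[-3.52 -2.    0.11] 0.0
[-3.52 -2.    0.11] 0.0
[-3.52 -2.    0.11] 0.0
[-3.52 -2.    0.11] 0.0
from [0.6164 0.0251 0.1986] 1.7375 open 0.0643 t 5.5 F [ 0.2 -0.5 -4.7]
70.32051801681519
```

carry_out(
  targets=[
    {"slide": [-2,-1.1,0],"twist": 0,"jaw": 40},
    {"slide": [-4,-2.3,0],"twist": 0,"jaw": 40},
    {"slide": [-4.5,-2.6,0],"twist": 0,"jaw": 40},
    {"slide": [-4.5,-2.6,0],"twist": 0,"jaw": 40},
    {"slide": [-4.5,-2.6,0],"twist": 0,"jaw": 40},
  ],
)

```text
time_s: 6.12
tool_pos: [0.5347, -0.1876, 0.1908]
ee_rot: [-0.003, 0.646, 0.763, -0.001]
contact_force: [0.5, -0.6, -4.3]
opening: 0.0641
grasp_force: 70.2
```

carry_out(
  targets=[
    {"slide": [-4.0,-2.2,0.2],"twist": 0,"jaw": 40},
    {"slide": [-3,-1.6,1],"twist": 0,"jaw": 40},
    {"slide": [-1.7,-1,1.5],"twist": 0,"jaw": 40},
    {"slide": [0,0,0],"twist": 0,"jaw": 40},
  ],
)

```text
time_s: 6.62
tool_pos: [0.5023, -0.2797, 0.1632]
ee_rot: [-0.003, 0.647, 0.763, -0.0]
contact_force: [-0.3, 0.8, -5.0]
opening: 0.0644
grasp_force: 70.1
```

```bash
python3 plan.py .506 -.278 .15 1.737 1; python3 - <<'E'
from station import r
from ov import *
S=r.read_camera("side");T=r.read_camera("top")
o=np.zeros((600,800,3),'uint8')
p=r.state()["tool_pos"];print(p)
a=crop(S,270,60,110,135,4,[(p[0],p[1],.1667,.066,.18,p[2]-.022,p[2]+.008),(.506,-.278,.1667,.036,.15,.098,.11)]);b=crop(T,340,170,100,100,3.5,[(p[0],p[1],.1667,.066,.18,p[2]-.022,p[2]+.008),(.506,-.278,.1667,.036,.15,.098,.11)])
o[:540,:440]=a;o[:350,440:790]=b
cv2.imwrite("pics/l2.png",o)
E
```

```text
[0.11 0.4  1.32] -0.09
from [ 0.5023 -0.2797  0.1632] 1.7355 open 0.0644 t 6.62 F [-0.3  0.8 -5. ]
[ 0.50403887 -0.27872074  0.1659747 ]
```

View pics/l2.png

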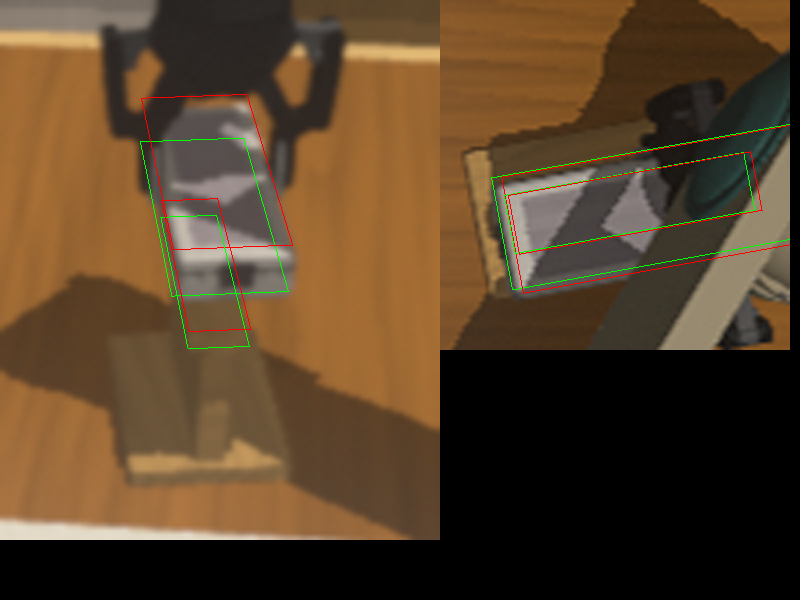

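carry_out(
  targets=[
    {"slide": [0,0.2,1.5],"twist": 0,"jaw": 40},
    {"slide": [0,0,1.3],"twist": 0,"jaw": 40},
    {"slide": [0,0,0.2],"twist": 0,"jaw": 40},
    {"slide": [0,0,0],"twist": 0,"jaw": 40},
  ],
)

```text
time_s: 7.22
tool_pos: [0.5064, -0.279, 0.1371]
ee_rot: [-0.0, 0.646, 0.764, -0.0]
contact_force: [-0.5, 0.7, -4.2]
opening: 0.0643
grasp_force: 70.0
```

carry_out(
  targets=[
    {"slide": [0,0,0.2],"twist": 0,"jaw": 40},
    {"slide": [0,0,0],"twist": 0,"jaw": 40},
  ],
)

```text
time_s: 7.48
tool_pos: [0.5064, -0.2792, 0.1355]
ee_rot: [0.0, 0.646, 0.764, 0.0]
contact_force: [-0.4, -0.1, -4.4]
opening: 0.0645
grasp_force: 70.1
```

carry_out(
  targets=[
    {"slide": [0,0,0.2],"twist": 0,"jaw": 40},
    {"slide": [0,0,0],"twist": 0,"jaw": 40},
  ],
)

```text
time_s: 7.72
tool_pos: [0.5062, -0.2791, 0.1331]
ee_rot: [-0.0, 0.646, 0.764, -0.0]
contact_force: [0.4, -0.6, -4.5]
opening: 0.0644
grasp_force: 70.1
```

carry_out(
  targets=[
    {"slide": [0,0,0.15],"twist": 0,"jaw": 40},
    {"slide": [0,0,0],"twist": 0,"jaw": 40},
  ],
)

```text
time_s: 7.98
tool_pos: [0.5064, -0.2793, 0.1322]
ee_rot: [0.0, 0.646, 0.764, -0.0]
contact_force: [-0.9, 0.5, -2.6]
opening: 0.0643
grasp_force: 70.4
```

Contact is starting. A touch further, release, then check.

carry_out(
  targets=[
    {"slide": [0,0,0.05],"twist": 0,"jaw": 40},
    {"slide": [0,0,0],"twist": 0,"jaw": 100},
    {"slide": [0,0,0],"twist": 0,"jaw": 100},
    {"slide": [0,0,0],"twist": 0,"jaw": 100},
  ],
)

```text
time_s: 8.48
tool_pos: [0.5065, -0.2792, 0.1315]
ee_rot: [0.0, 0.646, 0.764, 0.0]
contact_force: [0.2, -1.2, 0.1]
opening: 0.0854
grasp_force: 0.0
```

carry_out(
  targets=[
    {"slide": [0,0,-2],"twist": 0,"jaw": 100},
    {"slide": [0,0,-5],"twist": 0,"jaw": 100},
    {"slide": [4,0,-4],"twist": 0,"jaw": 100},
    {"slide": [5.5,0,0],"twist": 0,"jaw": 100},
    {"slide": [5.5,0,0],"twist": 0,"jaw": 100},
  ],
)

```text
time_s: 9.1
tool_pos: [0.4812, -0.1299, 0.242]
ee_rot: [0.001, 0.646, 0.763, 0.0]
contact_force: [1.1, -0.0, -0.1]
opening: 0.0857
grasp_force: 0.0
```

```bash
python3 plan.py .466 .297 .16 1.425 9; python3 - <<'E'
from station import r
from ov import *
S=r.read_camera("side");T=r.read_camera("top")
o=np.zeros((600,800,3),'uint8')
B=[(.503,-.277,.1667,.066,.18,.11,.14),(.4645,.298,-.1455,.024,.15,.008,.074)]
a=crop(S,280,70,90,130,3.5,B);b=crop(T,340,175,110,90,4,B)
o[:455,:315]=a;o[:360,320:760]=b
c=crop(T,85,235,85,35,5,B[1:])
o[365:540,320:745]=c
cv2.imwrite("pics/l3.png",o)
E
```

```text
[4.71 0.62 0.91] 1.99
[4.72 0.45 0.91] 1.99
[4.74 0.29 0.91] 1.99
[4.75 0.13 0.91] 1.99
[ 4.75 -0.04  0.91] 1.99
[ 4.74 -0.2   0.91] 1.99
[ 4.73 -0.37  0.91] 1.99
[ 4.72 -0.53  0.91] 1.99
[ 4.7  -0.69  0.91] 1.99
from [ 0.4812 -0.1299  0.242 ] 1.7369 open 0.0857 t 9.1 F [ 1.1 -0.  -0.1]
```

View pics/l3.png

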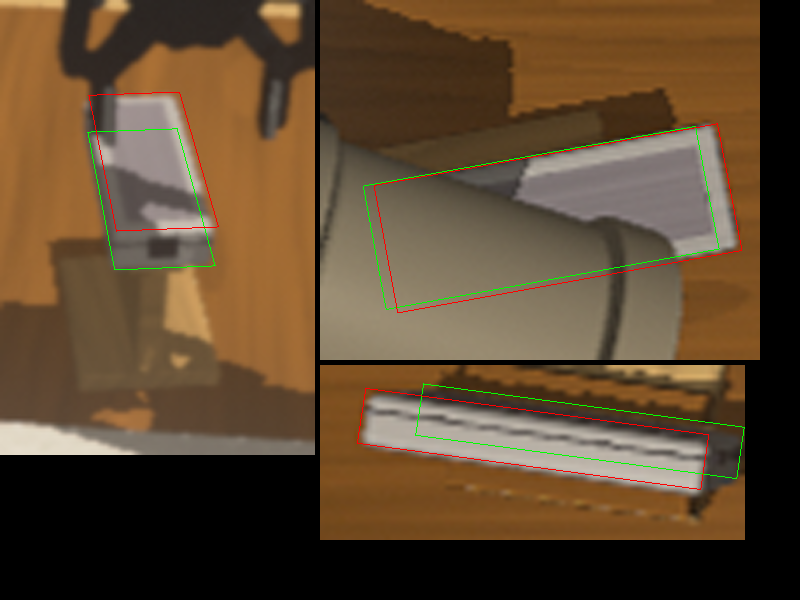

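carry_out(
  targets=[
    {"slide": [4.7,0.6,0.9],"twist": 2,"jaw": 70},
    {"slide": [4.7,0.4,0.9],"twist": 2,"jaw": 70},
    {"slide": [4.7,0.3,0.9],"twist": 2,"jaw": 70},
    {"slide": [4.7,0.1,0.9],"twist": 2,"jaw": 70},
    {"slide": [4.7,0,0.9],"twist": 2,"jaw": 70},
  ],
)

```text
time_s: 9.82
tool_pos: [0.4727, 0.1054, 0.1962]
ee_rot: [0.0, 0.71, 0.704, 0.0]
contact_force: [0.9, 0.5, 0.7]
opening: 0.0599
grasp_force: 0.0
```

carry_out(
  targets=[
    {"slide": [4.7,-0.2,0.9],"twist": 2,"jaw": 70},
    {"slide": [4.7,-0.4,0.9],"twist": 2,"jaw": 70},
    {"slide": [4.7,-0.5,0.9],"twist": 2,"jaw": 70},
    {"slide": [4.7,-0.7,0.9],"twist": 2,"jaw": 70},
    {"slide": [0,0,0],"twist": 0,"jaw": 70},
  ],
)

```text
time_s: 10.45
tool_pos: [0.4653, 0.2952, 0.159]
ee_rot: [-0.0, 0.756, 0.654, -0.001]
contact_force: [-0.8, 0.0, 0.6]
opening: 0.0601
grasp_force: 0.0
```

```bash
python3 plan.py .466 .296 .052 1.425 3
```

```text
[0.03 0.02 3.57] 0.03
[0.03 0.02 3.57] 0.03
[0.03 0.02 3.57] 0.03
from [0.4653 0.2952 0.159 ] 1.4266 open 0.0601 t 10.45 F [-0.8  0.   0.6]
```

carry_out(
  targets=[
    {"slide": [0,0,4],"twist": 0,"jaw": 70},
    {"slide": [0,0,4],"twist": 0,"jaw": 70},
    {"slide": [0,0,2.7],"twist": 0,"jaw": 70},
    {"slide": [0,0,0],"twist": 0,"jaw": 45},
    {"slide": [0,0,0],"twist": 0,"jaw": 45},
  ],
)

```text
time_s: 11.08
tool_pos: [0.467, 0.293, 0.0549]
ee_rot: [0.0, 0.757, 0.653, 0.001]
contact_force: [-0.2, 1.0, -0.1]
opening: 0.0384
grasp_force: 0.0
```

carry_out(
  targets=[
    {"slide": [0,0,0],"twist": 0,"jaw": 32},
    {"slide": [0,0,0],"twist": 0,"jaw": 29},
    {"slide": [0,0,0],"twist": 0,"jaw": 28},
  ],
)

```text
time_s: 11.45
tool_pos: [0.4657, 0.2935, 0.0542]
ee_rot: [-0.0, 0.757, 0.653, 0.0]
contact_force: [-5.1, -0.2, 6.3]
opening: 0.0238
grasp_force: 5.1
```

carry_out(
  targets=[
    {"slide": [0,-0.1,0],"twist": 0,"jaw": 26},
    {"slide": [0,0,0],"twist": 0,"jaw": 10},
    {"slide": [0,0,0],"twist": 0,"jaw": 10},
    {"slide": [0,0,0],"twist": 0,"jaw": 10},
  ],
)

```text
time_s: 11.95
tool_pos: [0.4656, 0.2936, 0.0543]
ee_rot: [0.0, 0.757, 0.653, 0.001]
contact_force: [-2.0, 0.5, 6.7]
opening: 0.0232
grasp_force: 58.6
```

carry_out(
  targets=[
    {"slide": [0,0,-1],"twist": 0,"jaw": 10},
    {"slide": [0,0,-2],"twist": 0,"jaw": 10},
    {"slide": [0,0,-4],"twist": 0,"jaw": 10},
    {"slide": [0,0,-4],"twist": 0,"jaw": 10},
    {"slide": [0,0,0],"twist": 0,"jaw": 10},
  ],
)

```text
time_s: 12.58
tool_pos: [0.4664, 0.2939, 0.1668]
ee_rot: [0.001, 0.757, 0.653, 0.003]
contact_force: [0.0, 0.0, -3.4]
opening: 0.0232
grasp_force: 59.4
```

```bash
python3 plan.py .48 .03 .14 1.571 6; python3 - <<'E'
from station import r
print(r.state()["grasp_force"])
E
```

```text
[-4.32  0.87  0.45] -1.41
[-4.34  0.76  0.45] -1.41
[-4.35  0.66  0.45] -1.41
[-4.37  0.55  0.45] -1.41
[-4.38  0.44  0.45] -1.41
[-4.39  0.33  0.45] -1.41
from [0.4664 0.2939 0.1668] 1.4234 open 0.0232 t 12.57 F [ 0.   0.  -3.4]
59.38362658023834
```

carry_out(
  targets=[
    {"slide": [-2.5,0.5,0],"twist": -1.4,"jaw": 10},
    {"slide": [-4.4,0.8,0],"twist": -1.4,"jaw": 10},
    {"slide": [-4.7,0.7,0],"twist": -1.4,"jaw": 10},
    {"slide": [-4.7,0.6,0.5],"twist": -1.4,"jaw": 10},
    {"slide": [-4.7,0.5,1],"twist": -1.4,"jaw": 10},
  ],
)

```text
time_s: 13.2
tool_pos: [0.4754, 0.0795, 0.1463]
ee_rot: [-0.001, 0.716, 0.698, -0.001]
contact_force: [0.5, -0.1, -2.5]
opening: 0.0234
grasp_force: 59.3
```

carry_out(
  targets=[
    {"slide": [-3.5,0.3,2],"twist": -1.4,"jaw": 10},
    {"slide": [-1.5,0.2,3],"twist": 0,"jaw": 10},
    {"slide": [0,0,3],"twist": 0,"jaw": 10},
    {"slide": [0,0,1.5],"twist": 0,"jaw": 10},
    {"slide": [0,0,0],"twist": 0,"jaw": 10},
  ],
)

```text
time_s: 13.82
tool_pos: [0.4796, 0.0312, 0.052]
ee_rot: [-0.001, 0.707, 0.707, -0.001]
contact_force: [-0.1, -0.1, -3.8]
opening: 0.0229
grasp_force: 59.7
```

```bash
python3 plan.py .48 .03 .052 1.571 1
```

```text
[-0.12  0.04  0.  ] -0.04
from [0.4796 0.0312 0.052 ] 1.5703 open 0.0229 t 13.82 F [-0.1 -0.1 -3.8]
```

carry_out(
  targets=[
    {"slide": [0,0,0.2],"twist": 0,"jaw": 10},
    {"slide": [0,0,0],"twist": 0,"jaw": 10},
  ],
)

```text
time_s: 14.08
tool_pos: [0.4806, 0.0313, 0.0517]
ee_rot: [0.0, 0.707, 0.707, 0.0]
contact_force: [1.0, -0.2, -3.4]
opening: 0.0231
grasp_force: 59.7
```

carry_out(
  targets=[
    {"slide": [0,0,0.1],"twist": 0,"jaw": 10},
    {"slide": [0,0,0],"twist": 0,"jaw": 10},
  ],
)

```text
time_s: 14.32
tool_pos: [0.4804, 0.0311, 0.0504]
ee_rot: [0.0, 0.707, 0.707, 0.0]
contact_force: [-0.3, -1.5, -3.6]
opening: 0.0236
grasp_force: 59.7
```

carry_out(
  targets=[
    {"slide": [0,0,0.1],"twist": 0,"jaw": 10},
    {"slide": [0,0,0],"twist": 0,"jaw": 10},
  ],
)

```text
time_s: 14.58
tool_pos: [0.4803, 0.0311, 0.0492]
ee_rot: [-0.0, 0.707, 0.707, -0.0]
contact_force: [-0.3, -0.2, -3.3]
opening: 0.0233
grasp_force: 59.7
```

carry_out(
  targets=[
    {"slide": [0,0,0.1],"twist": 0,"jaw": 10},
    {"slide": [0,0,0],"twist": 0,"jaw": 10},
  ],
)

```text
time_s: 14.82
tool_pos: [0.4805, 0.0311, 0.0491]
ee_rot: [0.0, 0.707, 0.707, -0.0]
contact_force: [-2.9, -0.5, 5.6]
opening: 0.0237
grasp_force: 60.8
```

carry_out(
  targets=[
    {"slide": [0,0,0.1],"twist": 0,"jaw": 10},
    {"slide": [0,0,0],"twist": 0,"jaw": 10},
  ],
)

```text
time_s: 15.08
tool_pos: [0.4805, 0.0311, 0.0491]
ee_rot: [0.0, 0.707, 0.707, -0.0]
contact_force: [-8.1, 1.1, 14.1]
opening: 0.0233
grasp_force: 62.2
```

carry_out(
  targets=[
    {"slide": [0,0,-0.2],"twist": 0,"jaw": 40},
    {"slide": [0,0,0],"twist": 0,"jaw": 60},
    {"slide": [0,0,0],"twist": 0,"jaw": 60},
    {"slide": [0,0,-1.6],"twist": 0,"jaw": 60},
    {"slide": [0,0,0],"twist": 0,"jaw": 60},
  ],
)

```text
time_s: 15.7
tool_pos: [0.4815, 0.0311, 0.0672]
ee_rot: [0.001, 0.707, 0.707, 0.001]
contact_force: [0.8, -0.1, -0.4]
opening: 0.0514
grasp_force: 0.0
```

carry_out(
  targets=[
    {"slide": [0,0.8,0],"twist": 0,"jaw": 60},
    {"slide": [0,0.4,0],"twist": 0,"jaw": 60},
    {"slide": [0,0.4,0],"twist": 0,"jaw": 60},
    {"slide": [0,0.4,0],"twist": 0,"jaw": 60},
    {"slide": [0,0.4,0],"twist": 0,"jaw": 60},
  ],
)

```text
time_s: 16.32
tool_pos: [0.5046, 0.0311, 0.0652]
ee_rot: [-0.0, 0.707, 0.707, -0.0]
contact_force: [-1.2, 0.1, 1.3]
opening: 0.0516
grasp_force: 0.3
```

```bash
python3 - <<'E'
from station import r
from ov import *
S=r.read_camera("side");print(r.state()["tool_pos"])
a=crop(S,220,140,150,130,4,[])
cv2.imwrite("pics/s1.png",a)
E
```

```text
[0.50500723 0.03106541 0.06532403]
```

View pics/s1.png

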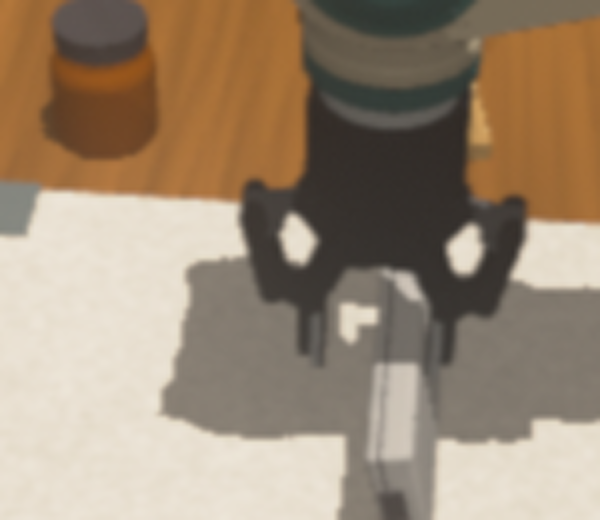

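carry_out(
  targets=[
    {"slide": [0,0.4,0],"twist": 0,"jaw": 60},
    {"slide": [0,0.4,0],"twist": 0,"jaw": 60},
    {"slide": [0,0.4,0],"twist": 0,"jaw": 60},
    {"slide": [0,0,0],"twist": 0,"jaw": 60},
  ],
)

```text
time_s: 16.88
tool_pos: [0.5166, 0.0311, 0.0653]
ee_rot: [0.0, 0.707, 0.707, 0.0]
contact_force: [0.8, 0.5, -0.3]
opening: 0.0513
grasp_force: 0.0
```

```bash
python3 - <<'E'
from station import r
from ov import *
S=r.read_camera("side");print(r.state()["tool_pos"],r.state()["contact_force"])
a=crop(S,250,180,120,130,4.5,[])
cv2.imwrite("pics/s2.png",a)
E
```

```text
[0.5164088  0.03108115 0.0652225 ] [-0.0017502   0.09904696  0.06985093]
```

View pics/s2.png

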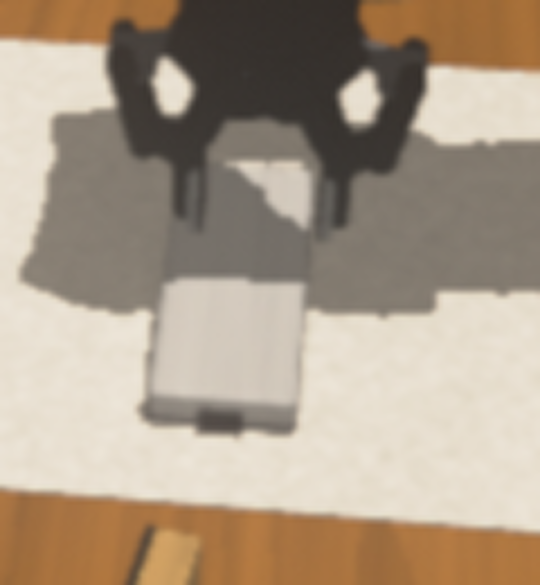

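```bash
python3 - <<'E'
from station import r
from fit import *
S=r.read_camera("side")
pts=[(250+u/4.5-.5,180+v/4.5-.5) for u,v in((150,402),(175,165),(314,160),(298,405))]
for z in(.027,): print([onz(S,(b,a),z)[:2].round(4) for a,b in pts])
print(fit(S,pts,.066,.15,.027,[.525,.03,0]))
s=r.tip_of(S,"short_tin");print([(onz(S,d["point"],.015).round(4),d["confidence"]) for d in s])
T=r.read_camera("top")
s=r.tip_of(T,"short_tin");print([(onz(T,d["point"],.015).round(4),d["confidence"]) for d in s])
E
```

```text
[array([0.5573, 0.1181]), array([ 0.5608, -0.0328]), array([ 0.4942, -0.043 ]), array([0.494 , 0.1134])]
(array([0.5267019 , 0.03932768, 0.02051452]), np.float64(2.0247988306697096), array([[-1.25775596, -0.29084442],
       [-0.69545502, -0.11127345],
       [ 2.02479883, -0.61643563],
       [ 0.16424371,  0.93764146]]))
[(array([0.5331, 0.0368, 0.015 ]), 0.65)]
[]
```

carry_out(
  targets=[
    {"slide": [0.4,1.1,0],"twist": -0.7,"jaw": 100},
    {"slide": [0,0,0],"twist": 0,"jaw": 100},
    {"slide": [0,0,2],"twist": 0,"jaw": 100},
    {"slide": [0,0,2],"twist": 0,"jaw": 100},
    {"slide": [0,0,0],"twist": 0,"jaw": 100},
  ],
)

```text
time_s: 17.75
tool_pos: [0.5262, 0.0351, 0.0237]
ee_rot: [-0.001, 0.703, 0.711, -0.001]
contact_force: [-0.3, -0.6, 0.4]
opening: 0.0852
grasp_force: 0.0
```

```bash
python3 plan.py .527 .035 .02 1.581 1
```

```text
[-0.01  0.08  0.37] 0.07
from [0.5262 0.0351 0.0237] 1.5823 open 0.0852 t 17.75 F [-0.3 -0.6  0.4]
```

Fine; lower 3 mm, grip, lift.

carry_out(
  targets=[
    {"slide": [0,0,0.3],"twist": 0,"jaw": 100},
    {"slide": [0,0,0],"twist": 0,"jaw": 82},
    {"slide": [0,0,0],"twist": 0,"jaw": 40},
    {"slide": [0,0,0],"twist": 0,"jaw": 40},
    {"slide": [0,0,0],"twist": 0,"jaw": 40},
  ],
)

```text
time_s: 18.38
tool_pos: [0.5281, 0.0351, 0.0235]
ee_rot: [0.001, 0.703, 0.711, 0.001]
contact_force: [-0.9, -0.1, 5.2]
opening: 0.0645
grasp_force: 68.2
```

carry_out(
  targets=[
    {"slide": [0,0,0],"twist": 0,"jaw": 40},
    {"slide": [0,0,-2],"twist": 0,"jaw": 40},
    {"slide": [0,0,-5],"twist": 0,"jaw": 40},
    {"slide": [0,0,-6],"twist": 0,"jaw": 40},
    {"slide": [0,0,-6],"twist": 0,"jaw": 40},
  ],
)

```text
time_s: 19.0
tool_pos: [0.5267, 0.0351, 0.2134]
ee_rot: [-0.0, 0.703, 0.711, -0.001]
contact_force: [0.9, -0.4, -2.6]
opening: 0.0644
grasp_force: 68.1
```

```bash
python3 plan.py .5065 -.279 .21 1.737 8
```

```text
[-3.92 -0.3   0.04] -1.11
[-3.92 -0.37  0.04] -1.11
[-3.91 -0.45  0.04] -1.11
[-3.9  -0.52  0.04] -1.11
[-3.89 -0.6   0.04] -1.11
[-3.88 -0.67  0.04] -1.11
[-3.86 -0.75  0.04] -1.11
[-3.85 -0.82  0.04] -1.11
from [0.5267 0.0351 0.2134] 1.5822 open 0.0644 t 19.0 F [ 0.9 -0.4 -2.6]
```

carry_out(
  targets=[
    {"slide": [-2.5,-0.2,0],"twist": -1.1,"jaw": 40},
    {"slide": [-4,-0.4,0],"twist": -1.1,"jaw": 40},
    {"slide": [-4.4,-0.5,0],"twist": -1.1,"jaw": 40},
    {"slide": [-4.4,-0.6,0],"twist": -1.1,"jaw": 40},
    {"slide": [-4.4,-0.6,0],"twist": -1.1,"jaw": 40},
  ],
)

```text
time_s: 19.62
tool_pos: [0.5144, -0.1642, 0.2116]
ee_rot: [-0.001, 0.668, 0.744, -0.0]
contact_force: [0.4, -0.6, -3.0]
opening: 0.0641
grasp_force: 68.1
```

carry_out(
  targets=[
    {"slide": [-4.4,-0.7,0],"twist": -1.1,"jaw": 40},
    {"slide": [-4,-0.7,0],"twist": -1.1,"jaw": 40},
    {"slide": [-3,-0.6,0],"twist": -1.1,"jaw": 40},
    {"slide": [0,0,0],"twist": 0,"jaw": 40},
  ],
)

```text
time_s: 20.12
tool_pos: [0.5084, -0.2802, 0.2111]
ee_rot: [-0.001, 0.648, 0.762, -0.0]
contact_force: [0.2, 0.6, -2.6]
opening: 0.0644
grasp_force: 68.0
```

```bash
python3 plan.py .5065 -.279 .17 1.737 1; python3 - <<'E'
from station import r
from ov import *
S=r.read_camera("side");T=r.read_camera("top")
p=r.state()["tool_pos"];print(p)
o=np.zeros((600,800,3),'uint8')
z=p[2]-.0205
B=[(p[0],p[1],.1667,.066,.15,z,z+.024),(.5065,-.278,.1667,.066,.18,.11,.14)]
a=crop(S,290,60,80,130,4.6,B);b=crop(T,335,175,100,90,4.2,B)
o[:598,:368]=a;o[:378,372:792]=b
cv2.imwrite("pics/s3.png",o)
E
```

```text
[ 0.15 -0.17  4.11] -0.24
from [ 0.5084 -0.2802  0.2111] 1.7329 open 0.0644 t 20.12 F [ 0.2  0.6 -2.6]
[ 0.5090734  -0.27812213  0.21156974]
```

View pics/s3.png

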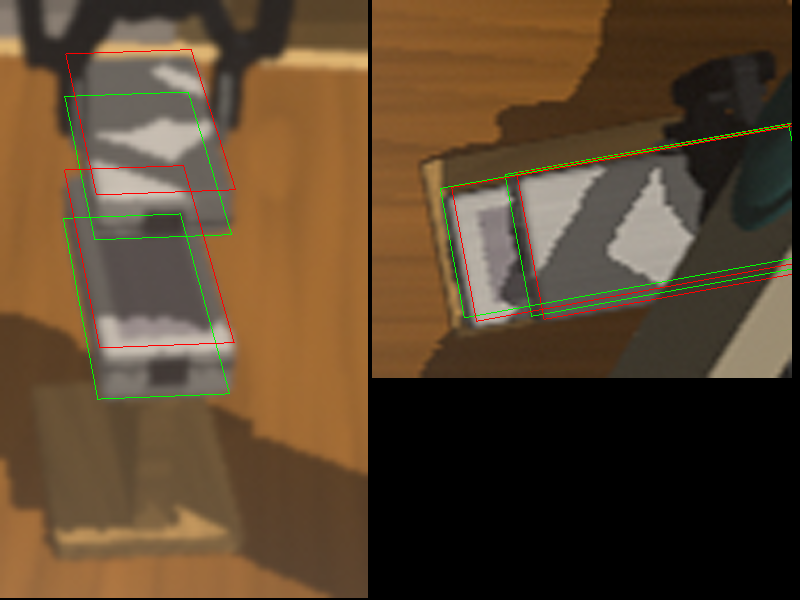

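carry_out(
  targets=[
    {"slide": [0,-0.2,2],"twist": -0.2,"jaw": 40},
    {"slide": [0,0,2],"twist": 0,"jaw": 40},
    {"slide": [0,0,0.5],"twist": 0,"jaw": 40},
    {"slide": [0,0,0],"twist": 0,"jaw": 40},
  ],
)

```text
time_s: 20.72
tool_pos: [0.5075, -0.2782, 0.1675]
ee_rot: [-0.0, 0.645, 0.764, 0.0]
contact_force: [-0.4, 0.1, -2.3]
opening: 0.0645
grasp_force: 68.0
```

```bash
python3 plan.py .5065 -.278 .161 1.737 1
```

```text
[ 0.04 -0.1   0.65] 0.18
from [ 0.5075 -0.2782  0.1675] 1.7401 open 0.0645 t 20.73 F [-0.4  0.1 -2.3]
```

carry_out(
  targets=[
    {"slide": [0,-0.1,0.3],"twist": 0,"jaw": 40},
    {"slide": [0,0,0.1],"twist": 0,"jaw": 40},
    {"slide": [0,0,0],"twist": 0,"jaw": 40},
  ],
)

```text
time_s: 21.1
tool_pos: [0.5064, -0.2791, 0.1635]
ee_rot: [0.0, 0.645, 0.764, -0.0]
contact_force: [-0.2, -0.4, -3.7]
opening: 0.0643
grasp_force: 68.0
```

carry_out(
  targets=[
    {"slide": [0,0,0.1],"twist": 0,"jaw": 40},
    {"slide": [0,0,0],"twist": 0,"jaw": 40},
  ],
)

```text
time_s: 21.35
tool_pos: [0.5063, -0.279, 0.1622]
ee_rot: [-0.0, 0.645, 0.764, -0.0]
contact_force: [-0.8, -0.5, -2.7]
opening: 0.0645
grasp_force: 68.0
```

carry_out(
  targets=[
    {"slide": [0,0,0.1],"twist": 0,"jaw": 40},
    {"slide": [0,0,0],"twist": 0,"jaw": 40},
  ],
)

```text
time_s: 21.6
tool_pos: [0.5063, -0.279, 0.1612]
ee_rot: [-0.0, 0.645, 0.764, -0.0]
contact_force: [-0.7, 1.3, -2.6]
opening: 0.0644
grasp_force: 68.0
```

carry_out(
  targets=[
    {"slide": [0,0,0.1],"twist": 0,"jaw": 40},
    {"slide": [0,0,0],"twist": 0,"jaw": 40},
  ],
)

```text
time_s: 21.85
tool_pos: [0.5064, -0.279, 0.1606]
ee_rot: [0.0, 0.645, 0.764, -0.0]
contact_force: [-0.2, 0.8, -1.2]
opening: 0.0645
grasp_force: 68.2
```

carry_out(
  targets=[
    {"slide": [0,0,0.05],"twist": 0,"jaw": 40},
    {"slide": [0,0,0],"twist": 0,"jaw": 40},
  ],
)

```text
time_s: 22.1
tool_pos: [0.5064, -0.2791, 0.1606]
ee_rot: [0.0, 0.645, 0.764, 0.0]
contact_force: [-2.3, 0.6, 2.9]
opening: 0.0643
grasp_force: 68.7
```

Seated. Release and back off.

carry_out(
  targets=[
    {"slide": [0,0,0],"twist": 0,"jaw": 100},
    {"slide": [0,0,0],"twist": 0,"jaw": 100},
    {"slide": [0,0,0],"twist": 0,"jaw": 100},
    {"slide": [0,0,0],"twist": 0,"jaw": 100},
  ],
)

```text
time_s: 22.6
tool_pos: [0.5064, -0.279, 0.1597]
ee_rot: [0.0, 0.645, 0.764, -0.0]
contact_force: [-0.9, -0.2, -0.2]
opening: 0.0853
grasp_force: 0.0
```

carry_out(
  targets=[
    {"slide": [0,0,-2],"twist": 0,"jaw": 100},
    {"slide": [0,0,-5],"twist": 0,"jaw": 100},
    {"slide": [5,0,-3],"twist": 0,"jaw": 100},
    {"slide": [6,0,0],"twist": 0,"jaw": 100},
    {"slide": [6,0,0],"twist": 0,"jaw": 100},
  ],
)

```text
time_s: 23.22
tool_pos: [0.4774, -0.1099, 0.2602]
ee_rot: [0.001, 0.645, 0.764, 0.0]
contact_force: [1.2, 1.6, 0.5]
opening: 0.0854
grasp_force: 0.0
```

carry_out(
  targets=[
    {"slide": [6,0,0],"twist": 0,"jaw": 100},
    {"slide": [6,0,0],"twist": 0,"jaw": 100},
    {"slide": [5,0,0],"twist": 0,"jaw": 100},
    {"slide": [5,0,0],"twist": 0,"jaw": 100},
    {"slide": [0,0,0],"twist": 0,"jaw": 100},
  ],
)

```text
time_s: 23.85
tool_pos: [0.4403, 0.108, 0.26]
ee_rot: [0.0, 0.643, 0.766, 0.0]
contact_force: [0.1, -1.0, 1.0]
opening: 0.0853
grasp_force: 0.0
```

```bash
python3 - <<'E'
from station import r
from ov import *
T=r.read_camera("top");S=r.read_camera("side")
# stack in the top picture: bright, unsaturated pixels near the stand; fit a rectangle
hsv=cv2.cvtColor(T["frame"],cv2.COLOR_RGB2HSV)[180:270,345:450]
m=((hsv[:,:,1]<70)&(hsv[:,:,2]>100)).astype('uint8')
k=max(cv2.findContours(m,0,2)[0],key=cv2.contourArea)
b=cv2.minAreaRect(k);c=cv2.boxPoints(b)+[345,180]
print("stack outline at z=.14:",[onz(T,(q[1],q[0]),.14)[:2].round(4).tolist() for q in c],"area",m.sum())
for n in("short_tin","long_tin","stand_top"):
    for p,z in((T,.15),(S,.15)):
        z={"short_tin":.152,"long_tin":.125,"stand_top":.11}[n]
        print(n,[(onz(p,d["point"],z)[:2].round(4).tolist(),round(d["confidence"],2)) for d in r.tip_of(p,n)[:1]])
print(r.state()["tool_pos"])
E
```

```text
stack outline at z=.14: [[0.5239, -0.2043], [0.5503, -0.3595], [0.4834, -0.3699], [0.4574, -0.2152]] area 2752
short_tin [([0.5033, -0.2732], 0.85)]
short_tin [([0.5074, -0.2703], 0.71)]
long_tin []
long_tin []
stand_top []
stand_top []
[0.44114294 0.1046499  0.25974458]
```

```bash
python3 -c "
from station import r
print(r.sign_off())"
```

```text
the job is handed in; nothing more can be done
None
```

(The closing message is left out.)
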